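# Draw the deep-set fuse carrier with the hook tool

### The job

Take the fuse carrier in the yellow block out of circuit: lift the hook tool from its grey holster, feel its hook under the red pull ring deep in the bore, and draw the carrier up until it is fully against its top stop. The ring is sprung and the mechanism delicate: with the tool never push or pull on the block or anything in it with more than 18 newtons, and keep the gripper itself off the block. Then unhook without pushing the carrier back down, hang the hook tool upright in its holster again, let go, and leave the torch, the orange spacer and the copper lugs where they are.

Things in the scene. Friction and masses are not known exactly. Their poses are not given: they have to be found in the camera images.
- fuse_block: Fixed chunky yellow polymer block, 100 (x) x 90 (y) x 110 (z) mm, on a 124 x 112 x 12 mm foot; origin at the centre of its underside, z up. A round bore of 58 mm diameter goes down from the centre of its top. The sleeve guiding the carrier in it is shimmed to an unknown height: with joint carrier at 0 the carrier's upper face lies 63 to 88 mm below the block's top.
- bore_mouth (a point): Centre of the bore's mouth, in the block's top face, axes as the block's. Below it the red pull ring stands on the carrier: an inverted U of 4 mm round bar in the block's yz plane, 26 mm between leg centres. Its top bar runs along the block's y, on the bore's axis, bar centre 16 mm (underside 14 mm) above the carrier's upper face.
- bore_floor (a point): Fixed floor of the bore on its axis, 100 mm below the mouth, hidden under the carrier. About the spring: the red ring rises up to 6 mm out of the carrier at 5 N per mm of pull, then goes solid. The carrier drags with about 6 N either way and stays where left; pressing down on it harder than that slides it down.
- carrier (a joint): Slide of the fuse carrier, a white disc 56 mm across, up the bore, in m: 0 the hard bottom stop, 0.070 fully drawn against the hard top stop (the ring's bar is then at or above the block's top). Starts between 0.004 and 0.010. It does not include the ring's spring travel.
- hook_tool: Loose hook tool, 0.11 to 0.18 kg, hanging upright in the holster. Origin at the centre of the underside of its black flange (50 x 42 x 6 mm), z up. On the flange a blue grip, 30 (x) x 28 (y) mm, from 6 to 48 mm above the origin. Below it a 5 mm round steel shank with its axis at x = -5 mm.
- tool_grip (a point): Middle of the hook tool's blue grip, 29 mm above the tool's origin; grip it across its y faces (28 mm apart).
- hook_low (a point): Lowest point of the hook, under the shank's axis, 115 mm below the tool's origin. From here a 5 mm toe runs towards the tool's +x and ends in an upturned lip with its axis 11 mm (outer face 13.5 mm) from the shank's axis. Above this point the toe's upper side (saddle) is 5 mm, the lip's top 9 mm; 6 mm clear between shank and lip.
- holster: Fixed grey upright box, 54 (x) x 46 (y) x 125 mm, open on top, walls 8 mm (opening 38 x 30 mm), on a 90 x 80 x 10 mm foot; origin at the centre of its underside. The rim at 125 mm carries the hook tool's flange; the tool hangs centred, its x axis along the holster's x axis.
- torch: Bystander: green anodised torch standing upright, 38 mm across the head, 108 mm tall; origin at the centre of its foot.
- spacer: Bystander: orange plastic cell spacer lying flat, 70 x 40 x 20 mm; origin at the centre of its underside.
- lug0: Bystander: copper lug connector lying flat, 46 mm long, 18 mm wide; origin at its centre on the shelf.
- lug1: Bystander: copper lug connector lying flat, 46 mm long, 18 mm wide; origin at its centre on the shelf.
Things that resemble listed ones, but are neither listed nor needed, are in the scene too. What is meant by the hook_tool is not pink or purple, and is the smaller of those in its own colour.

How it is judged:
By the outcome, as a careful person would: the job done as asked, in the order asked, and still so for the second after the job is handed in, with the robot touching nothing.
It also fails if it takes over 61 s, if anything falls off the work surface, if the arm or the gripper's body presses on something with over 40 N, if the wrist force passes 120 N, or if a joint passes its speed limit or range.

### The arm

A 6-joint arm with a two-finger parallel gripper is mounted at the origin on the work surface. World frame = base frame: x ahead of the robot, y to its left, z up, the work surface at z = 0. Lengths are in mm, angles in rad, forces in N, time in s.
With the tool pointing down it reaches from about 300 to 775 mm from the base axis. Payload 14.6 kg.
Tool frame: the origin (TCP) lies midway between the tips of the shut fingers; the grasp point (between the pads) lies 19 mm behind it (manip.hold_point_z is the distance from the TCP to the grasp point, in mm); z points along the fingers, y is the direction in which the jaws open and shut (so a half turn about z gives the same grasp; the last joint's range is limited). The gripper opens to 94 mm and grips with 3 to 60 N. Pads are 16 mm wide; open, the fingers measure 119 mm over their backs; the gripper's body (75 mm by 177 mm) begins 78 mm behind the grasp point.
Start: joints at [1.17, 0.3, 1.521, -0, 1.321, -0.067], TCP at [180.197, 519.633, 205.446] pointing down, gripper open.
Joint ranges: [-3.03, 3.03], [-0.79, 2.21], [0.23, 2.52], [-1.04, 4.18], [0, 3.07], [-2.55, 2.55]. Speed limits (rad/s): [2.22, 2.22, 2.57, 3.14, 3.14, 3.14].

### API

Orientations are given as [roll, pitch, yaw] about the fixed x, y, z axes, in that order (R = Rz(yaw) Ry(pitch) Rx(roll)).
In Python, from cell import manip gives the robot as it stands.
- The arm moves only by the shell command python3 -m crank 'ROWS' [OPENING] [FORCE]. ROWS is JSON, a list of rows, each an object with "offset": the shift along the world's x, y, z in m, a list of three; "spin": the turn about the world's z in degrees. In form: [{"offset": [dx, dy, dz], "spin": spin}, ...]. A call has exactly 8 rows; each row is the pose to reach, as a shift and turn from the pose measured when the call began; what a row does not reach only later rows make up. A row lasts 1/12 s, in which the tool goes at most 41.7 mm and 7.16 degrees, less where a joint would pass 70% of its speed; a pose out of reach is approached as far as the arm can. A call with a gripper value outside its range is refused whole. OPENING is the opening, from 0 (shut) to 1 (fully open), set as the call begins (- or left out, the last holds). The fingers move at their own pace and stop on an object; FORCE is the grip in N (left out, the last holds). Time passes only in rows, so rows that repeat a pose let the fingers close, or fill a call up. It gives the time, the measured TCP pose, the force and the opening at its end, in the units of the state.
- manip.read_state(): the state, without advancing time (a new reading comes with each control period).
- manip.camera(name): name is "scene" or "top" or "wrist"; returns a dict with "pixels" (400x640x3 uint8, red, green, blue), "fx", "fy", "cx", "cy" (pixels), "k1" (the pictures are not rectified: a ray, as slopes to the right and down, at radius r is drawn at 1 + k1 r^2 times it, then the intrinsics apply), "extrinsics" (4x4, takes a point from world to camera coordinates); the wrist camera has in their place "hand_eye" (4x4, takes a point from camera to tool coordinates, whose origin is the TCP and whose axes are the flange's). Camera axes: x right, y down, z forward; pixel columns grow to the right and rows downward; lengths in mm; the calibration is good to about 2 mm. A picture is of the moment at which its call begins: read the wrist's pose just before it. There is no depth.
- manip.sign_off(): hands the job in, once; it reports no verdict.
Trained networks look in a picture, given as the dict that the camera call returned (one of the last four; its "shot" number tells which), for a name from the list of things; names that differ only in an ending like _2 or _b are one class to them, and where a whole thing is asked for, a point or a joint stands for the part that bears it (a point fixed in the world has none). Each returns a list of dicts, best first, with "conf" (0 to 1); they miss things now and then, are a little off and sometimes report something else, mostly with a low value. They report only what shows in the picture. A call takes as long as a camera call. They do not tell look-alikes from the thing itself.
- manip.search_frame(picture, name): "location" ([x, y, z] in mm, in world coordinates, good to about 4 mm: the middle of the surface that is visible of it).
- manip.masks_of(picture, name): "mask" (400x640 bool, what is visible of it).
The state is a dict: "clock": time; "joints": joint angles; "qd": joint speeds; "effort": joint torques, N m; "eef_pos": TCP position; "eef_rot": TCP orientation; "wrist_force": force on the tool from outside, world axes, zero at the start; "moment": the same for the moment, N m; "finger_gap": finger opening in mm.
Only numpy, scipy, OpenCV 4.12 (cv2) and the standard library are available. Lean on these libraries where they do the work, as an engineer would, in place of code of your own. Each camera call takes 0.05 s, during which the arm holds its last target. There are 200 camera calls.

## Working session

There is one attempt and no reset: what is moved stays moved. The work goes in short steps, Python scripts to look and compute and a shell command to move; the robot and the scene stay as the last step left them, time stands still between calls to the robot, and variables do not carry over. Pictures are saved under pics/ and viewed, about 8 in all and at most 12, crops included, and the job is handed in when it is done.

```bash
ls; mkdir -p pics
cat > h.py <<'E'
import numpy as np, cv2, json
from cell import manip
from scipy.spatial.transform import Rotation as R
def shot(name):
    s=manip.read_state(); c=manip.camera(name)
    if name=="wrist":
        T=np.eye(4); T[:3,:3]=R.from_euler('xyz',s['eef_rot']).as_matrix(); T[:3,3]=s['eef_pos']
        c['E']=np.linalg.inv(T@np.array(c['hand_eye']))
    else: c['E']=np.array(c['extrinsics'])
    return c
def save(c,fn,box=None,scale=1):
    im=c['pixels'][:,:,::-1]
    if box: im=im[box[1]:box[3],box[0]:box[2]]
    cv2.imwrite('pics/'+fn,cv2.resize(im,None,fx=scale,fy=scale,interpolation=cv2.INTER_CUBIC))
def proj(c,P):
    P=np.atleast_2d(P); p=P@c['E'][:3,:3].T+c['E'][:3,3]; s=p[:,:2]/p[:,2:]
    s=s*(1+c['k1']*(s**2).sum(1,keepdims=True))
    return s*[c['fx'],c['fy']]+[c['cx'],c['cy']]
def ray(c,uv):
    d=(np.array(uv,float)-[c['cx'],c['cy']])/[c['fx'],c['fy']]; s=d.copy()
    for _ in range(20): s=d/(1+c['k1']*(s@s))
    Rm=c['E'][:3,:3]; v=Rm.T@np.r_[s,1]; o=-Rm.T@c['E'][:3,3]
    return o,v/np.linalg.norm(v)
def onz(c,uv,z):
    o,v=ray(c,uv); return o+v*(z-o[2])/v[2]
def tri(L):
    A=np.zeros((3,3));b=np.zeros(3)
    for c,uv in L:
        o,v=ray(c,uv);M=np.eye(3)-np.outer(v,v);A+=M;b+=M@o
    x=np.linalg.solve(A,b)
    return x,[np.linalg.norm(np.cross(x-ray(c,uv)[0],ray(c,uv)[1])) for c,uv in L]
E
python3 - <<'E'
from h import *
print(manip.read_state())
S=shot('scene');T=shot('top');
save(S,'s0.png');save(T,'t0.png')
for c,n in((S,'S'),(T,'T')):
    print(n,c['fx'],c['k1'],ray(c,(320,200)))
    for k in['fuse_block','hook_tool','holster','torch','spacer','lug0','carrier','bore_mouth','tool_grip']:
        try: print(k,[(np.round(d['location']),round(d['conf'],2)) for d in manip.search_frame(c,k)])
        except Exception as e: print(k,e)
E
```

```text
pics
{'clock': 0.0, 'joints': array([ 1.17037045e+00,  3.00467584e-01,  1.52156073e+00, -2.89604477e-05,
        1.32066999e+00, -6.65995090e-02]), 'qd': array([ 0.00030273, -0.00037483,  0.00063081, -0.00018545,  0.00065901,
       -0.00107122]), 'effort': array([ 6.70731351e-04, -5.31808555e+01, -3.52729261e+01,  7.08063575e-02,
        2.44707201e-02, -1.22315214e-04]), 'eef_pos': array([180.12653051, 519.40623973, 204.89685942]), 'eef_rot': array([-3.14048759e+00, -4.55919322e-05,  2.80777345e+00]), 'wrist_force': array([-1.26234323, -0.02218956, -0.4451693 ]), 'moment': array([-0.00389084,  0.04847439, -0.01231645]), 'finger_gap': 94.1698036596041}
S 361.45238275397537 -0.017273824218810324 (array([977.66906056, 575.93595029, 692.21104555]), array([-0.48363529, -0.6027973 , -0.63461194]))
fuse_block [(array([599., -91.,  85.]), 0.93)]
hook_tool [(array([545., 319., 135.]), 0.93), (array([720., 142., 181.]), 0.9), (array([575., 195., 153.]), 0.84), (array([455., 337., 128.]), 0.62)]
holster [(array([584., 208.,  42.]), 0.66)]
torch [(array([398.,  21.,  75.]), 0.73)]
spacer []
lu
[... 379 characters left out ...]
0.98761145]))
fuse_block [(array([ 573., -120.,  110.]), 0.79), (array([386.,  17., 112.]), 0.53)]
hook_tool [(array([536., 312., 138.]), 0.95), (array([708., 126., 202.]), 0.94), (array([561., 177., 150.]), 0.9), (array([443., 320., 142.]), 0.87), (array([697.,  23.,  25.]), 0.7)]
holster [(array([547., 172.,   7.]), 0.71)]
torch [(array([387.,  15., 111.]), 0.79)]
spacer []
lug0 [(array([664., 307.,   1.]), 0.64)]
carrier [(array([ 585., -124.,   51.]), 0.5)]
bore_mouth [(array([ 573., -121.,  104.]), 0.62), (array([388.,  17., 111.]), 0.43)]
tool_grip [(array([541., 315., 137.]), 0.72), (array([444., 321., 136.]), 0.7), (array([707., 133., 202.]), 0.65), (array([566., 179., 150.]), 0.62)]
```

View pics/s0.png

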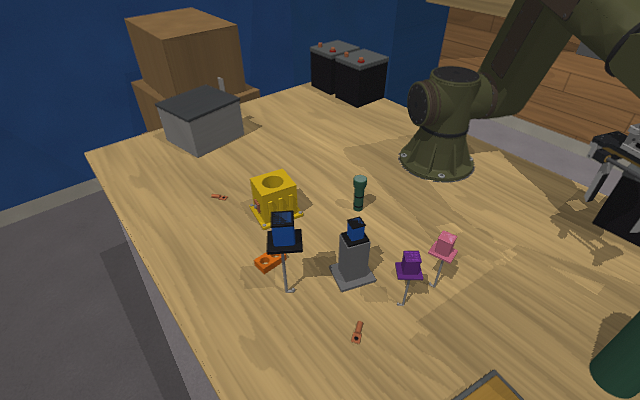

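View pics/t0.png

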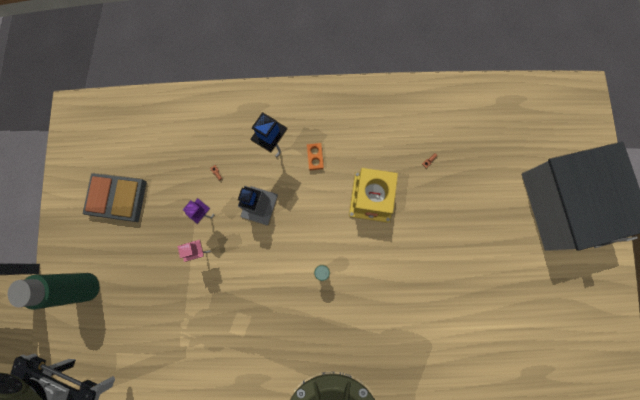

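The hanging tool in the grey holster (scene ~(356,230), top ~(250,198)) is the small blue one. The larger blue one stands at scene (284,230), and the pink and purple ones are decoys. The block is at top (375,195), with the ring visible in its bore. Next I move the wrist camera over the holster.

```bash
python3 -m crank '[{"offset":[0,0,0.04],"spin":0},{"offset":[0.01,0,0.08],"spin":0},{"offset":[0.03,-0.01,0.11],"spin":0},{"offset":[0.05,-0.03,0.14],"spin":0},{"offset":[0.07,-0.05,0.165],"spin":0},{"offset":[0.10,-0.075,0.175],"spin":0},{"offset":[0.125,-0.10,0.175],"spin":0},{"offset":[0.15,-0.125,0.175],"spin":0}]' 1
python3 -m crank '[{"offset":[0.025,-0.025,0],"spin":0},{"offset":[0.05,-0.05,0],"spin":0},{"offset":[0.075,-0.075,0],"spin":0},{"offset":[0.10,-0.10,0],"spin":0},{"offset":[0.125,-0.125,0],"spin":0},{"offset":[0.15,-0.15,0],"spin":0},{"offset":[0.17,-0.17,0],"spin":0},{"offset":[0.18,-0.18,0],"spin":0}]'
python3 - <<'E'
from h import *
W=shot('wrist'); save(W,'w1.png'); print(manip.read_state()['eef_pos'], np.round(W['hand_eye'],3),W['fx'],W['k1'])
print([(np.round(d['location']),d['conf']) for d in manip.search_frame(W,'tool_grip')])
E
```

```text
clock: 1.67
eef_pos: [331.2, 393.4, 381.2]
eef_rot: [3.14, 0.001, 2.808]
wrist_force: [0.8, -0.3, -1.4]
finger_gap: 93.8
clock: 2.33
eef_pos: [513.0, 211.0, 380.8]
eef_rot: [3.141, 0.0, 2.806]
wrist_force: [0.3, 0.2, -0.4]
finger_gap: 94.2
[513.49644161 210.53789523 380.5435324 ] [[-0.00000e+00 -9.71000e-01 -2.39000e-01  6.82520e+01]
 [ 1.00000e+00  0.00000e+00 -1.00000e-03 -1.60400e+00]
 [ 1.00000e-03 -2.39000e-01  9.71000e-01 -1.78927e+02]
 [ 0.00000e+00  0.00000e+00  0.00000e+00  1.00000e+00]] 307.5599294268626 -0.0012533820932460818
[(array([449., 319., 163.]), 0.87), (array([557., 190., 159.]), 0.86), (array([704., 133., 229.]), 0.65)]
```

View pics/w1.png

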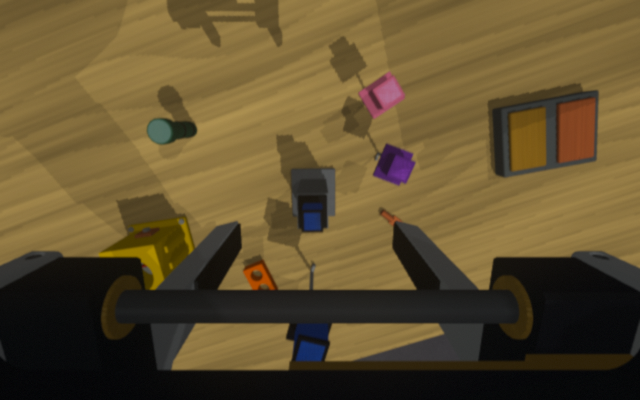

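Tool in holster at wrist (312,210), nearly aligned with the gripper. I go closer for two views.

```bash
python3 -m crank '[{"offset":[0.01,-0.005,-0.02],"spin":0},{"offset":[0.02,-0.01,-0.04],"spin":0},{"offset":[0.03,-0.015,-0.065],"spin":0},{"offset":[0.04,-0.02,-0.09],"spin":0},{"offset":[0.045,-0.025,-0.11],"spin":0},{"offset":[0.047,-0.027,-0.12],"spin":0},{"offset":[0.047,-0.027,-0.12],"spin":0},{"offset":[0.047,-0.027,-0.12],"spin":0}]'
python3 - <<'E'
from h import *
import pickle
W=shot('wrist'); save(W,'w2.png',(180,60,460,340),2.2); print(manip.read_state()['eef_pos'])
for k in('hook_tool','holster'):
    for d in manip.masks_of(W,k):
        ys,xs=np.nonzero(d['mask']); print(k,d['conf'],xs.min(),xs.max(),ys.min(),ys.max())
S=shot('scene');T=shot('top')
for n,c in(('W2',W),('S1',S),('T1',T)): pickle.dump(dict(c),open(n+'.pkl','wb'))
E
```

```text
clock: 3.1
eef_pos: [558.9, 186.0, 261.6]
eef_rot: [3.14, 0.0, 2.806]
wrist_force: [0.1, 0.0, -0.2]
finger_gap: 93.7
[559.087479   185.999567   262.31872014]
hook_tool 0.86 299 339 173 224
hook_tool 0.85 386 460 0 61
hook_tool 0.75 398 471 99 159
hook_tool 0.74 283 353 268 369
holster 0.86 289 347 144 220
```

View pics/w2.png

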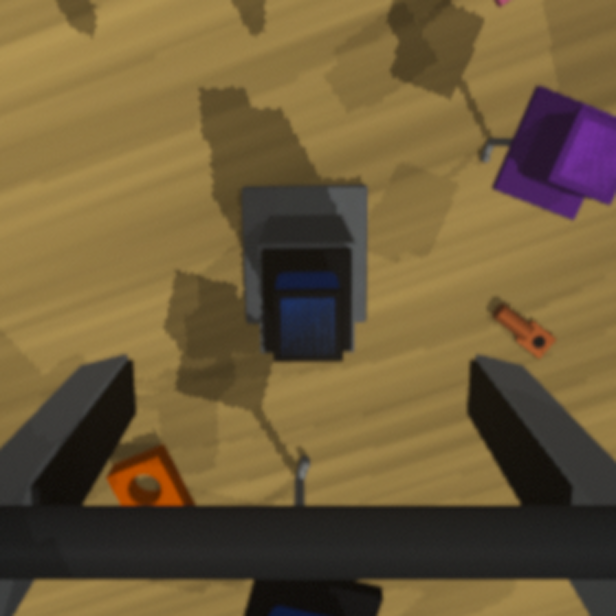

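```bash
cat > fit.py <<'E'
from h import *
import pickle
from scipy.optimize import minimize
def box(x0,x1,y0,y1,z0,z1): return np.array([[x,y,z] for x in(x0,x1) for y in(y0,y1) for z in(z0,z1)],float)
TOOL=[box(-25,25,-21,21,0,6),box(-15,15,-14,14,6,48)]
HOL=[box(-45,45,-40,40,0,10),box(-27,27,-23,23,10,125)]
BLK=[box(-62,62,-56,56,0,12),box(-50,50,-45,45,12,110)]
def place(B,p): 
    c,s=np.cos(p[3]),np.sin(p[3]); return B@np.array([[c,s,0],[-s,c,0],[0,0,1]])+p[:3]
def sil(c,parts,p,K=4):
    m=np.zeros((400*K,640*K),np.uint8)
    for B in parts:
        q=(proj(c,place(B,p))+.5)*K
        cv2.fillConvexPoly(m,cv2.convexHull(np.round(q).astype(np.int32)),255)
    return cv2.resize(m,(640,400),interpolation=cv2.INTER_AREA)/255.
def fit(L,parts,p0,steps,over=None):
    # L: (cam,mask[,partsocc])
    def cost(p):
        t=0
        for c,m in L:
            s=sil(c,parts,p)
            if over is not None: s=s*(1-over(c))
            t+=np.abs(s-m).sum()/m.sum()
        return t
    sx=np.vstack([p0]+[np.array(p0)+np.eye(4)[i]*steps[i] for i in range(4)])
    r=minimize(cost,p0,method='Nelder-Mead',options=dict(initial_simplex=sx,maxiter=220,xatol=.02,fatol=1e-4))
    return r.x,r.fun
E
python3 - <<'E'
from fit import *
C={k:pickle.load(open(k+'.pkl','rb')) for k in('W2','S1','T1')}
Ms={}
for n,c in C.items():
    ds=manip.masks_of(c,'hook_tool'); 
    g=proj(c,[563,181,145])[0]
    best=min(ds,key=lambda d:np.linalg.norm(np.array(np.nonzero(d['mask'])).mean(1)[::-1]-g))
    m=best['mask']; 
    Ms[n]=m; ys,xs=np.nonzero(m); print(n,g,best['conf'],m.sum(),xs.min(),xs.max(),ys.min(),ys.max())
pickle.dump(Ms,open('Ms.pkl','wb'))
p0=[563,181,125,2.806-np.pi]
for use in(['W2','S1','T1'],['W2','S1'],['W2','T1'],['S1','T1']):
    p,f=fit([(C[n],Ms[n].astype(float)) for n in use],TOOL,p0,[5,5,5,.1]); print(use,np.round(p,2),np.round(np.degrees(p[3]),1),f)
E
```

```text
W2 [315.15601157 197.11344993] 0.86 2020 299 339 173 224
S1 [355.22489764 228.71214077] 0.95 524 342 367 217 246
T1 [249.70711467 198.08325665] 0.85 887 251 286 113 156
['W2', 'S1', 'T1'] [ 5.6782e+02  1.8363e+02  1.2256e+02 -3.3000e-01] -18.8 1.588229592522504
['W2', 'S1'] [ 5.6773e+02  1.8338e+02  1.2229e+02 -3.3000e-01] -19.0 0.13871851756347617
['W2', 'T1'] [ 5.6762e+02  1.8354e+02  1.2481e+02 -3.0000e-01] -17.4 1.4912162675913456
['S1', 'T1'] [ 5.6716e+02  1.8418e+02  1.2209e+02 -3.6000e-01] -20.4 1.549639768297484
```

```bash
python3 -m crank '[{"offset":[0.009,-0.0025,-0.02],"spin":0},{"offset":[0.009,-0.0025,-0.045],"spin":0},{"offset":[0.009,-0.0025,-0.07],"spin":0},{"offset":[0.009,-0.0025,-0.09],"spin":0},{"offset":[0.009,-0.0025,-0.105],"spin":0},{"offset":[0.009,-0.0025,-0.115],"spin":0},{"offset":[0.009,-0.0025,-0.123],"spin":0},{"offset":[0.009,-0.0025,-0.124],"spin":0}]' 1 40
python3 -m crank '[{"offset":[0,0,0],"spin":0},{"offset":[0,0,0],"spin":0},{"offset":[0,0,0],"spin":0},{"offset":[0,0,0],"spin":0},{"offset":[0,0,0],"spin":0},{"offset":[0,0,0],"spin":0},{"offset":[0,0,0],"spin":0},{"offset":[0,0,0],"spin":0}]' 0.2 40
python3 - <<'E'
from h import *
s=manip.read_state();print(s['joints'],s['wrist_force'],s['eef_pos'])
E
```

```text
clock: 4.17
eef_pos: [567.9, 182.7, 136.2]
eef_rot: [3.141, -0.001, 2.806]
wrist_force: [0.1, -0.2, -0.8]
finger_gap: 94.2
clock: 4.83
eef_pos: [568.0, 182.7, 136.2]
eef_rot: [3.141, -0.0, 2.806]
wrist_force: [-0.3, -0.3, -0.7]
finger_gap: 44.0
[ 2.49507414e-01  4.64421862e-01  1.46064692e+00  6.73591687e-04
  1.21661830e+00 -9.85457574e-01] [-0.26193434 -0.28938297 -0.68859213] [567.97768631 182.67654405 136.23262635]
```

```bash
python3 -m crank '[{"offset":[0,0,0],"spin":0},{"offset":[0,0,0],"spin":0},{"offset":[0,0,0],"spin":0},{"offset":[0,0,0],"spin":0},{"offset":[0,0,0],"spin":0},{"offset":[0,0,0],"spin":0},{"offset":[0,0,0],"spin":0},{"offset":[0,0,0],"spin":0}]' 0 50
```

```text
clock: 5.5
eef_pos: [568.0, 182.7, 136.3]
eef_rot: [3.141, -0.0, 2.806]
wrist_force: [0.5, 0.9, -0.1]
finger_gap: 27.6
```

```bash
python3 -m crank '[{"offset":[0,0,0.01],"spin":0},{"offset":[0,0,0.03],"spin":0},{"offset":[0,0,0.055],"spin":0},{"offset":[0,0,0.08],"spin":0},{"offset":[0,0,0.105],"spin":0},{"offset":[0,0,0.13],"spin":0},{"offset":[0,0,0.15],"spin":0},{"offset":[0,0,0.16],"spin":0}]'
python3 - <<'E'
from fit import *
s=manip.read_state();print(s['eef_pos'],s['wrist_force'],s['moment'],s['finger_gap'])
S=shot('scene');W=shot('wrist');T=shot('top')
for n,c in(('W3',W),('S3',S),('T3',T)): pickle.dump(dict(c),open(n+'.pkl','wb'))
a=cv2.resize(S['pixels'][130:290,240:420,::-1],None,fx=3,fy=3,interpolation=cv2.INTER_CUBIC)
b=cv2.resize(T['pixels'][150:240,330:420,::-1],(250,250),interpolation=cv2.INTER_CUBIC)
im=np.zeros((480,800,3),np.uint8);im[:,:540]=a;im[:250,545:795]=b
cv2.imwrite('pics/m3.png',im)
E
```

```text
clock: 6.17
eef_pos: [568.2, 182.7, 299.7]
eef_rot: [3.139, 0.003, 2.805]
wrist_force: [-0.7, -0.7, -1.4]
finger_gap: 27.5
[568.21249417 182.68787653 299.66183805] [-0.69746649 -0.72434845 -1.38431309] [0.01755154 0.03298121 0.02371778] 27.493148437244578
```

View pics/m3.png

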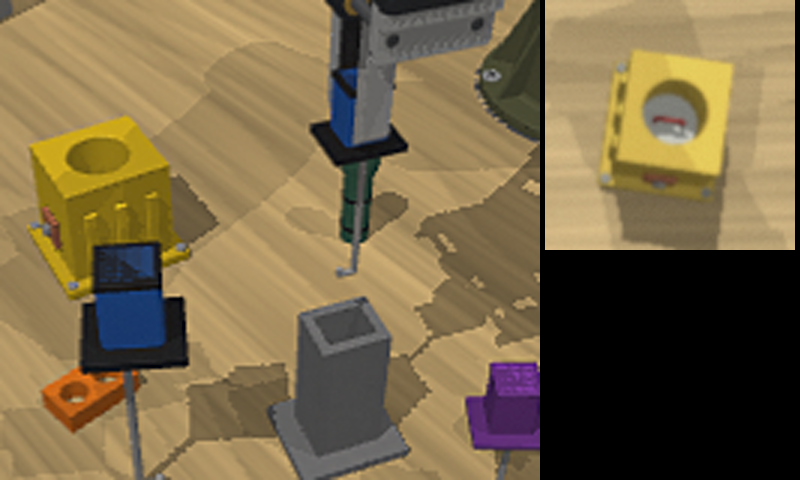

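The toe points toward +x world (image left), so tool yaw ≈ -19°. In the top crop the block's ring bar runs almost along world y, and block yaw ≈ -7°. I move the tool beyond the block so that the wrist camera is over the bore.

```bash
python3 -m crank '[{"offset":[0,-0.015,0],"spin":2},{"offset":[0.005,-0.04,0],"spin":4},{"offset":[0.01,-0.07,0],"spin":6},{"offset":[0.015,-0.10,0],"spin":8},{"offset":[0.02,-0.13,0],"spin":10},{"offset":[0.03,-0.16,0],"spin":12},{"offset":[0.035,-0.18,0],"spin":12},{"offset":[0.04,-0.19,0],"spin":12}]'
python3 -m crank '[{"offset":[0.005,-0.02,0],"spin":0},{"offset":[0.01,-0.04,0],"spin":0},{"offset":[0.015,-0.065,-0.005],"spin":0},{"offset":[0.02,-0.085,-0.015],"spin":0},{"offset":[0.025,-0.10,-0.025],"spin":0},{"offset":[0.03,-0.115,-0.03],"spin":0},{"offset":[0.03,-0.12,-0.035],"spin":0},{"offset":[0.03,-0.12,-0.035],"spin":0}]'
python3 - <<'E'
from fit import *
s=manip.read_state();print(s['eef_pos'],s['eef_rot'],s['wrist_force'],s['joints'])
S3=pickle.load(open('S3.pkl','rb'))
y=-.336;t=np.array([568.2,182.7,288.4]);ex=np.array([np.cos(y),np.sin(y),0])
print('hook_low pred',proj(S3,t-5*ex-[0,0,115]),'lip',proj(S3,t+6*ex-[0,0,106]),'flange btm shank',proj(S3,t-5*ex))
W=shot('wrist');pickle.dump(dict(W),open('W4.pkl','wb'));save(W,'w4.png')
E
```

```text
clock: 6.98
eef_pos: [607.8, -9.8, 294.1]
eef_rot: [3.142, -0.003, 3.013]
wrist_force: [0.0, 0.9, -1.4]
finger_gap: 28.0
clock: 7.65
eef_pos: [637.5, -130.3, 257.2]
eef_rot: [3.141, -0.006, 3.012]
wrist_force: [-0.3, 0.0, -2.3]
finger_gap: 27.5
[ 637.53912953 -130.31104312  257.21827956] [ 3.14116562 -0.00585849  3.01191108] [-0.34715025  0.01638514 -2.26078797] [-2.57759553e-01  5.08379522e-01  1.11396820e+00 -3.25093756e-04
  1.52510998e+00 -1.69885726e+00]
hook_low pred [[356.93978643 219.98034592]] lip [[352.39135164 218.01602083]] flange btm shank [[360.66890468 175.65304047]]
```

View pics/w4.png

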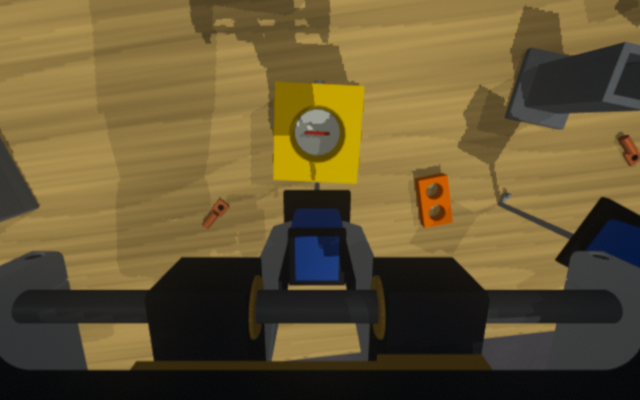

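Run:
```python
from fit import *
W=pickle.load(open('W4.pkl','rb'));T=pickle.load(open('T3.pkl','rb'))
def red(c,b):
    im=c['pixels'][b[1]:b[3],b[0]:b[2]].astype(float)
    w=np.clip(im[...,0]-np.maximum(im[...,1],im[...,2])*1.25-15,0,None)
    return im,w
for n,c,b in(('W',W,(295,105,342,160)),('T',T,(355,175,398,212))):
    im,w=red(c,b);n_,lab,st,ce=cv2.connectedComponentsWithStats((w>10).astype(np.uint8))
    i=1+np.argmax(st[1:,4]);k=lab==i;ys,xs=np.nonzero(k)
    m=np.average(np.c_[xs,ys],axis=0,weights=w[k])+b[:2]
    vx=cv2.fitLine(np.c_[xs,ys].astype(np.float32),cv2.DIST_L2,0,.01,.01).ravel()
    print(n,st[i],'centre',m,'line',vx[:2])
    a,bb=m-8*vx[:2],m+8*vx[:2]
    pa,pb=onz(c,a,55),onz(c,bb,55);d=pb-pa;d=d*np.sign(d[1]);print('bar yaw',np.degrees(np.arctan2(-d[0],d[1])),'len',np.ptp(xs)+1,'at z55:',onz(c,m,55),'z45',onz(c,m,45))
    if n=='W':rw=m
    else:rt=m
print('tri bar',tri([(W,rw),(T,rt)]))
cv2.imwrite('pics/b4.png',np.hstack([cv2.resize(W['pixels'][70:200,260:380,::-1],(480,520),interpolation=cv2.INTER_CUBIC),cv2.resize(T['pixels'][165:225,345:405,::-1],(320,320),interpolation=cv2.INTER_CUBIC)[:520].repeat(1,0) if 0 else np.pad(cv2.resize(T['pixels'][165:225,345:405,::-1],(320,320),interpolation=cv2.INTER_CUBIC),((0,200),(0,0),(0,0)))]))
```

```text
W [10 26 24  4 78] centre [315.27960391 132.738963  ] line [0.9991108  0.04216167]
bar yaw -9.81257941492043 len 24 at z55: [ 582.18175852 -126.91291599   55.        ] z45 [ 582.49273759 -127.00468021   45.        ]
T [15 17 10  3 12] centre [375.24433657 192.8697411 ] line [0.986236   0.16534397]
bar yaw -11.400291889609706 len 10 at z55: [ 582.13940519 -125.95205063   55.        ] z45 [ 583.8596085 -127.1998342   45.       ]
tri bar (array([ 582.51867182, -126.66858942,   51.47093747]), [np.float64(0.3579848463104059), np.float64(0.3579848463104014)])
```

View pics/b4.png

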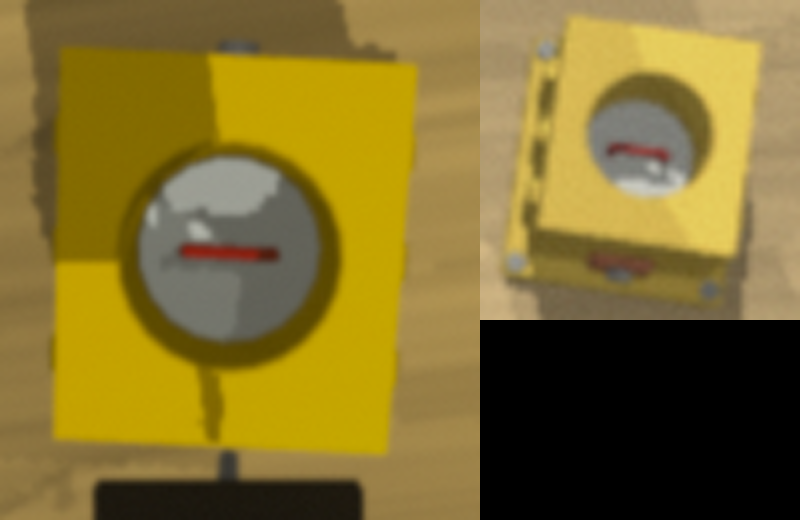

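Run:
```python
from fit import *
W=pickle.load(open('W4.pkl','rb'));T=pickle.load(open('T3.pkl','rb'))
f=lambda u:np.array([260,70])+(np.array(u)+.5)/4-.5
g=lambda u:np.array([345,165])+(np.array(u)+.5)/(320/60)-.5
cw=[f(u) for u in((62,47),(417,65),(388,455),(53,440))]
ct=[g(u) for u in((738,255),(538,228),(570,14),(762,42))]
ct=[g((u[0]-480,u[1])) for u in((738,255),(538,228),(570,14),(762,42))]
# W: image-up = world -x, image-left = ... order TL,TR,BR,BL
def show(P):
    P=np.array(P);print(np.round(P,1).tolist(),'c',P.mean(0));
    e=[P[(i+1)%4]-P[i] for i in range(4)];print([ (round(float(np.linalg.norm(v[:2])),1),round(float(np.degrees(np.arctan2(v[1],v[0]))),1)) for v in e])
show([onz(W,u,110) for u in cw]);show([onz(T,u,110) for u in ct])
for i in range(4): print(tri([(W,cw[i]),(T,ct[i])]))
print('mouth W',[onz(W,f(u),110).round(1) for u in((118,256),(341,256),(229.5,142),(229.5,370))])
print('mouth T',[onz(T,g((u[0]-480,u[1])),110).round(1) for u in((588,135),(712,135),(650,72),(650,197))])
o=ray(W,(320,200))[0];print(o)
```

```text
[[525.2, -159.7, 110.0], [541.0, -71.9, 110.0], [639.4, -89.1, 110.0], [623.7, -178.2, 110.0]] c [ 582.33471189 -124.74069838  110.        ]
[(89.2, 79.8), (99.9, -9.9), (90.5, -100.0), (100.2, 169.4)]
[[523.7, -159.5, 110.0], [538.6, -69.7, 110.0], [637.7, -88.4, 110.0], [621.8, -176.0, 110.0]] c [ 580.44951095 -123.4013259   110.        ]
[(91.0, 80.6), (100.9, -10.7), (89.0, -100.3), (99.6, 170.4)]
(array([ 524.37772939, -160.45085019,  103.95202269]), [np.float64(0.048094906409291184), np.float64(0.048094906409284086)])
(array([540.0276533 , -70.34223832,  99.60464389]), [np.float64(0.07701567868743187), np.float64(0.07701567868752703)])
(array([639.66486474, -88.74339882, 105.29688489]), [np.float64(0.7659058321910567), np.float64(0.7659058321911626)])
(array([ 629.68689019, -183.46016736,   74.40201623]), [np.float64(0.7484711670190397), np.float64(0.7484711670189718)])
mouth W [array([ 577.8, -153.5,  110. ]), array([585.4, -96. , 110. ]), array([ 553.3, -121.1,  110. ]), array([ 611.1, -128.6,  110. ])]
mouth T [array([580.7, -94.2, 110. ]), array([ 579.1, -150.7,  110. ]), array([ 609.3, -123.9,  110. ]), array([ 551.3, -121. ,  110. ])]
[ 570.31644251 -123.41167873  436.54709091]
```

```bash
python3 -m crank '[{"offset":[-0.008,0.001,0],"spin":-0.5},{"offset":[-0.02,0.0025,0],"spin":-1},{"offset":[-0.035,0.0045,0],"spin":-1.5},{"offset":[-0.05,0.006,0],"spin":-2},{"offset":[-0.062,0.0075,0],"spin":-2.7},{"offset":[-0.069,0.0085,0],"spin":-2.7},{"offset":[-0.0705,0.0085,0],"spin":-2.7},{"offset":[-0.0705,0.0085,0],"spin":-2.7}]'
python3 - <<'E'
from fit import *
s=manip.read_state();print(s['eef_pos'],s['eef_rot'],s['wrist_force'])
W=shot('wrist');S=shot('scene')
for n,c in(('W5',W),('S5',S)): pickle.dump(dict(c),open(n+'.pkl','wb'))
y=s['eef_rot'][2]-np.pi;ex=np.array([np.cos(y),np.sin(y),0]);t=s['eef_pos']-[0,0,11.3]
P=[t-5*ex-[0,0,h] for h in(0,30,60,90,115)]+[t+6*ex-[0,0,106]]
M=np.array([581.8,-124.4,110]);a=np.linspace(0,2*np.pi,60)
C=M+29*np.c_[np.cos(a),np.sin(a),0*a]
outs=[]
for c,b,k in((W,(230,100,390,300),3),(S,(225,130,325,230),3)):
    im=cv2.resize(c['pixels'][b[1]:b[3],b[0]:b[2],::-1],None,fx=k,fy=k,interpolation=cv2.INTER_CUBIC)
    h=np.zeros((600,im.shape[1],3),np.uint8);h[:im.shape[0]]=im
    for q in proj(c,P): cv2.circle(h,tuple(int(v) for v in (q-b[:2]+.5)*k),2,(0,255,0),-1)
    for q in proj(c,C): cv2.circle(h,tuple(int(v) for v in (q-b[:2]+.5)*k),1,(255,0,255),-1)
    outs.append(h)
cv2.imwrite('pics/w5.png',np.hstack(outs))
E
```

```text
clock: 8.37
eef_pos: [567.3, -120.5, 259.0]
eef_rot: [3.141, -0.003, 2.966]
wrist_force: [0.2, 0.7, -1.4]
finger_gap: 27.4
[ 567.28197852 -120.5004589   259.04057107] [ 3.14123603 -0.00344024  2.96642094] [ 0.17959897  0.73747959 -1.38591528]
```

View pics/w5.png

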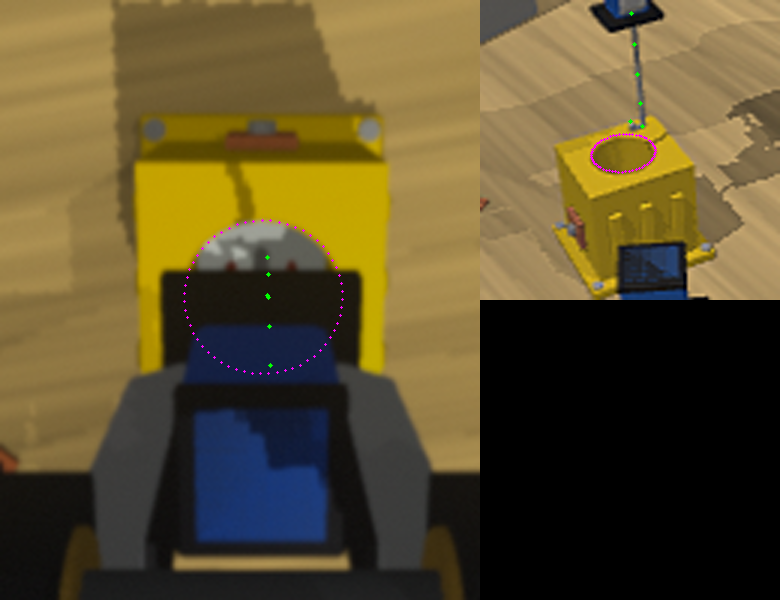

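Hook (scene (643,125), wrist ~(263,255)) agrees with the predicted dots within about 1 px and sits midway between the ring legs. Descend into the bore.

```bash
python3 -m crank '[{"offset":[0,-0.0013,-0.005],"spin":0},{"offset":[0,-0.0013,-0.015],"spin":0},{"offset":[0,-0.0013,-0.025],"spin":0},{"offset":[0,-0.0013,-0.035],"spin":0},{"offset":[0,-0.0013,-0.045],"spin":0},{"offset":[0,-0.0013,-0.055],"spin":0},{"offset":[0,-0.0013,-0.062],"spin":0},{"offset":[0,-0.0013,-0.068],"spin":0}]'
python3 -m crank '[{"offset":[0,0,-0.001],"spin":0},{"offset":[0,0,-0.002],"spin":0},{"offset":[0,0,-0.003],"spin":0},{"offset":[0,0,-0.004],"spin":0},{"offset":[0,0,-0.004],"spin":0},{"offset":[0,0,-0.004],"spin":0},{"offset":[0,0,-0.004],"spin":0},{"offset":[0,0,-0.004],"spin":0}]'
```

```text
clock: 9.13
eef_pos: [567.5, -122.1, 189.3]
eef_rot: [3.141, -0.005, 2.966]
wrist_force: [-0.8, 0.5, -1.6]
finger_gap: 27.5
clock: 9.8
eef_pos: [567.5, -122.1, 185.5]
eef_rot: [3.141, -0.005, 2.966]
wrist_force: [0.5, -0.3, -1.4]
finger_gap: 27.6
```

```bash
python3 -m crank '[{"offset":[0,0,-0.001],"spin":0},{"offset":[0,0,-0.002],"spin":0},{"offset":[0,0,-0.003],"spin":0},{"offset":[0,0,-0.0035],"spin":0},{"offset":[0,0,-0.0035],"spin":0},{"offset":[0,0,-0.0035],"spin":0},{"offset":[0,0,-0.0035],"spin":0},{"offset":[0,0,-0.0035],"spin":0}]'
```

```text
clock: 10.47
eef_pos: [567.5, -122.1, 182.1]
eef_rot: [3.141, -0.005, 2.966]
wrist_force: [-0.9, 0.3, -2.4]
finger_gap: 27.7
```

```bash
python3 -m crank '[{"offset":[0,0,-0.001],"spin":0},{"offset":[0,0,-0.002],"spin":0},{"offset":[0,0,-0.003],"spin":0},{"offset":[0,0,-0.003],"spin":0},{"offset":[0,0,-0.003],"spin":0},{"offset":[0,0,-0.003],"spin":0},{"offset":[0,0,-0.003],"spin":0},{"offset":[0,0,-0.003],"spin":0}]'
```

```text
clock: 11.13
eef_pos: [567.5, -122.1, 179.1]
eef_rot: [3.141, -0.005, 2.966]
wrist_force: [0.3, -1.4, -2.0]
finger_gap: 27.9
```

```bash
python3 -m crank '[{"offset":[0,0,-0.001],"spin":0},{"offset":[0,0,-0.002],"spin":0},{"offset":[0,0,-0.003],"spin":0},{"offset":[0,0,-0.003],"spin":0},{"offset":[0,0,-0.003],"spin":0},{"offset":[0,0,-0.003],"spin":0},{"offset":[0,0,-0.003],"spin":0},{"offset":[0,0,-0.003],"spin":0}]'
```

```text
clock: 11.8
eef_pos: [567.6, -122.1, 176.2]
eef_rot: [3.141, -0.004, 2.966]
wrist_force: [0.2, 0.2, -0.0]
finger_gap: 27.9
```

```bash
python3 -m crank '[{"offset":[0,0,-0.001],"spin":0},{"offset":[0,0,-0.002],"spin":0},{"offset":[0,0,-0.0025],"spin":0},{"offset":[0,0,-0.0025],"spin":0},{"offset":[0,0,-0.0025],"spin":0},{"offset":[0,0,-0.0025],"spin":0},{"offset":[0,0,-0.0025],"spin":0},{"offset":[0,0,-0.0025],"spin":0}]'
```

```text
clock: 12.47
eef_pos: [567.6, -122.1, 173.6]
eef_rot: [3.141, -0.004, 2.966]
wrist_force: [0.5, -1.4, 1.5]
finger_gap: 27.8
```

```bash
cat > fz.py <<'E'
from h import *
F=[]
for i in range(5):
    manip.camera('top'); s=manip.read_state(); F.append(s['wrist_force'])
print(np.round(np.mean(F,0),2),np.round(np.std(F,0),2),s['eef_pos'].round(2),s['moment'].round(3))
E
python3 fz.py
```

```text
[-0.1  -0.22  1.89] [0.66 0.4  0.39] [ 567.58 -122.09  173.68] [ 0.037 -0.001  0.001]
```

```bash
python3 -m crank '[{"offset":[0,0,0.001],"spin":0},{"offset":[0,0,0.001],"spin":0},{"offset":[0,0,0.001],"spin":0},{"offset":[0,0,0.001],"spin":0},{"offset":[0,0,0.001],"spin":0},{"offset":[0,0,0.001],"spin":0},{"offset":[0,0,0.001],"spin":0},{"offset":[0,0,0.001],"spin":0}]'; python3 fz.py
```

```text
clock: 13.38
eef_pos: [567.6, -122.1, 174.7]
eef_rot: [3.141, -0.004, 2.966]
wrist_force: [-0.0, 0.4, -1.5]
finger_gap: 27.7
[ 0.2  -0.09 -1.62] [0.8  0.28 0.32] [ 567.57 -122.09  174.65] [ 0.021  0.024 -0.021]
```

Contact with the carrier face felt at TCP z≈173.9, with drag about 3.6 N. I raise 2.5 mm and slide the toe under the bar.

```bash
python3 -m crank '[{"offset":[0,0,0.001],"spin":0},{"offset":[0,0,0.0019],"spin":0},{"offset":[0.002,-0.0004,0.0019],"spin":0},{"offset":[0.005,-0.0009,0.0019],"spin":0},{"offset":[0.008,-0.0014,0.0019],"spin":0},{"offset":[0.0105,-0.0019,0.0019],"spin":0},{"offset":[0.0118,-0.0021,0.0019],"spin":0},{"offset":[0.0118,-0.0021,0.0019],"spin":0}]'; python3 fz.py
```

```text
clock: 14.3
eef_pos: [579.6, -124.2, 176.4]
eef_rot: [3.141, -0.005, 2.966]
wrist_force: [-0.4, -0.8, -1.1]
finger_gap: 27.6
[ 0.13  0.33 -1.53] [0.13 0.38 0.59] [ 579.3  -124.17  176.58] [ 0.059 -0.06   0.039]
```

```bash
python3 -m crank '[{"offset":[0.0005,-0.0001,0],"spin":0},{"offset":[0.001,-0.0002,0],"spin":0},{"offset":[0.0015,-0.0003,0],"spin":0},{"offset":[0.0015,-0.0003,0],"spin":0},{"offset":[0.0015,-0.0003,0],"spin":0},{"offset":[0.0015,-0.0003,0],"spin":0},{"offset":[0.0015,-0.0003,0],"spin":0},{"offset":[0.0015,-0.0003,0],"spin":0}]'; python3 fz.py
```

```text
clock: 15.22
eef_pos: [580.8, -124.5, 176.6]
eef_rot: [3.141, -0.004, 2.966]
wrist_force: [0.6, 0.0, -2.2]
finger_gap: 27.5
[-0.03  0.12 -1.59] [0.21 0.38 0.29] [ 580.82 -124.49  176.6 ] [-0.004 -0.049 -0.028]
```

```bash
python3 -m crank '[{"offset":[0.0005,-0.0001,0],"spin":0},{"offset":[0.001,-0.0002,0],"spin":0},{"offset":[0.001,-0.0002,0],"spin":0},{"offset":[0.001,-0.0002,0],"spin":0},{"offset":[0.001,-0.0002,0],"spin":0},{"offset":[0.001,-0.0002,0],"spin":0},{"offset":[0.001,-0.0002,0],"spin":0},{"offset":[0.001,-0.0002,0],"spin":0}]'; python3 fz.py
```

```text
clock: 16.13
eef_pos: [581.8, -124.7, 176.6]
eef_rot: [3.141, -0.005, 2.966]
wrist_force: [0.4, -0.4, -2.0]
finger_gap: 27.4
[ 0.05  0.3  -1.55] [0.5  0.31 0.25] [ 581.82 -124.66  176.61] [ 0.002 -0.018  0.   ]
```

```bash
python3 -m crank '[{"offset":[0.0005,-0.0001,0],"spin":0},{"offset":[0.001,-0.0002,0],"spin":0},{"offset":[0.001,-0.0002,0],"spin":0},{"offset":[0.001,-0.0002,0],"spin":0},{"offset":[0.001,-0.0002,0],"spin":0},{"offset":[0.001,-0.0002,0],"spin":0},{"offset":[0.001,-0.0002,0],"spin":0},{"offset":[0.001,-0.0002,0],"spin":0}]'; python3 fz.py
```

```text
clock: 17.05
eef_pos: [582.8, -124.9, 176.6]
eef_rot: [3.141, -0.004, 2.966]
wrist_force: [0.3, 0.2, -1.0]
finger_gap: 27.5
[ 0.06  0.38 -1.42] [0.48 0.48 0.48] [ 582.81 -124.87  176.6 ] [ 0.047  0.026 -0.012]
```

```bash
python3 -m crank '[{"offset":[0.0005,-0.0001,0],"spin":0},{"offset":[0.001,-0.0002,0],"spin":0},{"offset":[0.001,-0.0002,0],"spin":0},{"offset":[0.001,-0.0002,0],"spin":0},{"offset":[0.001,-0.0002,0],"spin":0},{"offset":[0.001,-0.0002,0],"spin":0},{"offset":[0.001,-0.0002,0],"spin":0},{"offset":[0.001,-0.0002,0],"spin":0}]'; python3 fz.py
```

```text
clock: 17.97
eef_pos: [583.8, -125.1, 176.6]
eef_rot: [3.141, -0.004, 2.966]
wrist_force: [-0.6, -0.9, -1.3]
finger_gap: 27.9
[ 0.26 -0.01 -1.66] [0.54 0.35 0.43] [ 583.79 -125.07  176.59] [-0.033 -0.006 -0.026]
```

```bash
python3 -m crank '[{"offset":[0.0005,-0.0001,0],"spin":0},{"offset":[0.001,-0.0002,0],"spin":0},{"offset":[0.001,-0.0002,0],"spin":0},{"offset":[0.001,-0.0002,0],"spin":0},{"offset":[0.001,-0.0002,0],"spin":0},{"offset":[0.001,-0.0002,0],"spin":0},{"offset":[0.001,-0.0002,0],"spin":0},{"offset":[0.001,-0.0002,0],"spin":0}]'; python3 fz.py
```

```text
clock: 18.88
eef_pos: [584.8, -125.3, 176.6]
eef_rot: [3.141, -0.004, 2.966]
wrist_force: [-0.5, -0.3, -1.2]
finger_gap: 27.7
[-0.22  0.1  -1.24] [0.35 0.67 0.45] [ 584.78 -125.27  176.56] [0.044 0.172 0.033]
```

```bash
python3 -m crank '[{"offset":[0.0005,-0.0001,0],"spin":0},{"offset":[0.001,-0.0002,0],"spin":0},{"offset":[0.001,-0.0002,0],"spin":0},{"offset":[0.001,-0.0002,0],"spin":0},{"offset":[0.001,-0.0002,0],"spin":0},{"offset":[0.001,-0.0002,0],"spin":0},{"offset":[0.001,-0.0002,0],"spin":0},{"offset":[0.001,-0.0002,0],"spin":0}]'; python3 fz.py
```

```text
clock: 19.8
eef_pos: [585.7, -125.4, 176.5]
eef_rot: [3.141, -0.005, 2.966]
wrist_force: [-3.3, 1.0, -0.2]
finger_gap: 27.5
[-3.78  0.78 -0.65] [0.17 0.29 0.4 ] [ 585.7  -125.47  176.53] [ 0.277  1.243 -0.02 ]
```

Shank touched the bar at TCP x≈584.8 (3.8 N). I back off 1 mm from the contact point and lift until it loads.

```bash
python3 -m crank '[{"offset":[-0.0009,0.0002,0],"spin":0},{"offset":[-0.0018,0.0003,0],"spin":0},{"offset":[-0.0018,0.0003,0.001],"spin":0},{"offset":[-0.0018,0.0003,0.0025],"spin":0},{"offset":[-0.0018,0.0003,0.004],"spin":0},{"offset":[-0.0018,0.0003,0.0055],"spin":0},{"offset":[-0.0018,0.0003,0.007],"spin":0},{"offset":[-0.0018,0.0003,0.007],"spin":0}]'; python3 fz.py
```

```text
clock: 20.72
eef_pos: [584.0, -125.1, 183.7]
eef_rot: [3.141, -0.004, 2.966]
wrist_force: [-0.0, -0.4, -4.1]
finger_gap: 27.6
[ 0.76  0.3  -3.02] [0.54 0.44 0.36] [ 583.94 -125.14  183.44] [-0.085 -0.238  0.02 ]
```

```bash
python3 -m crank '[{"offset":[0,0,0.0005],"spin":0},{"offset":[0,0,0.001],"spin":0},{"offset":[0,0,0.0015],"spin":0},{"offset":[0,0,0.002],"spin":0},{"offset":[0,0,0.0025],"spin":0},{"offset":[0,0,0.003],"spin":0},{"offset":[0,0,0.003],"spin":0},{"offset":[0,0,0.003],"spin":0}]'; python3 fz.py
```

```text
clock: 21.63
eef_pos: [583.8, -125.1, 186.3]
eef_rot: [3.141, -0.005, 2.966]
wrist_force: [1.7, -1.4, -9.0]
finger_gap: 27.5
[ 1.5  -0.55 -9.35] [0.29 0.57 0.53] [ 583.88 -125.13  186.38] [-0.11  -0.516 -0.062]
```

```bash
python3 -m crank '[{"offset":[0,0,0.001],"spin":0},{"offset":[0,0,0.002],"spin":0},{"offset":[0,0,0.003],"spin":0},{"offset":[0,0,0.004],"spin":0},{"offset":[0,0,0.005],"spin":0},{"offset":[0,0,0.006],"spin":0},{"offset":[0,0,0.007],"spin":0},{"offset":[0,0,0.008],"spin":0}]'; python3 fz.py
```

```text
clock: 22.55
eef_pos: [583.9, -125.1, 194.5]
eef_rot: [3.141, -0.005, 2.966]
wrist_force: [1.3, -1.1, -9.0]
finger_gap: 27.6
[ 1.23 -0.45 -8.87] [0.38 0.5  0.72] [ 583.9  -125.16  194.46] [-0.102 -0.367 -0.035]
```

```bash
python3 -m crank '[{"offset":[0,0,0.002],"spin":0},{"offset":[0,0,0.0045],"spin":0},{"offset":[0,0,0.007],"spin":0},{"offset":[0,0,0.0095],"spin":0},{"offset":[0,0,0.012],"spin":0},{"offset":[0,0,0.0145],"spin":0},{"offset":[0,0,0.017],"spin":0},{"offset":[0,0,0.0195],"spin":0}]'; python3 fz.py
```

```text
clock: 23.47
eef_pos: [583.9, -125.2, 214.2]
eef_rot: [3.141, -0.005, 2.966]
wrist_force: [1.3, -0.3, -10.4]
finger_gap: 27.5
[ 0.69 -0.38 -7.66] [0.44 0.31 0.75] [ 583.94 -125.16  214.13] [-0.068 -0.254  0.021]
```

```bash
python3 -m crank '[{"offset":[0,0,0.002],"spin":0},{"offset":[0,0,0.0045],"spin":0},{"offset":[0,0,0.007],"spin":0},{"offset":[0,0,0.0095],"spin":0},{"offset":[0,0,0.012],"spin":0},{"offset":[0,0,0.0145],"spin":0},{"offset":[0,0,0.017],"spin":0},{"offset":[0,0,0.0195],"spin":0}]'; python3 fz.py
```

```text
clock: 24.38
eef_pos: [583.9, -125.1, 233.9]
eef_rot: [3.141, -0.005, 2.966]
wrist_force: [1.7, -0.2, -10.0]
finger_gap: 27.8
[ 0.13  0.05 -7.87] [0.24 0.38 0.37] [ 583.99 -125.15  233.84] [-0.026 -0.077 -0.076]
```

```bash
python3 -m crank '[{"offset":[0,0,0.001],"spin":0},{"offset":[0,0,0.0025],"spin":0},{"offset":[0,0,0.004],"spin":0},{"offset":[0,0,0.0055],"spin":0},{"offset":[0,0,0.007],"spin":0},{"offset":[0,0,0.0085],"spin":0},{"offset":[0,0,0.0095],"spin":0},{"offset":[0,0,0.0095],"spin":0}]'; python3 fz.py
```

```text
clock: 25.3
eef_pos: [584.0, -125.2, 243.6]
eef_rot: [3.141, -0.004, 2.966]
wrist_force: [-0.7, 0.1, -8.2]
finger_gap: 27.5
[ 0.29  0.2  -7.69] [0.39 0.31 0.45] [ 584.  -125.2  243.4] [-0.03  -0.024 -0.012]
```

```bash
python3 -m crank '[{"offset":[0,0,0.0005],"spin":0},{"offset":[0,0,0.001],"spin":0},{"offset":[0,0,0.0015],"spin":0},{"offset":[0,0,0.002],"spin":0},{"offset":[0,0,0.002],"spin":0},{"offset":[0,0,0.002],"spin":0},{"offset":[0,0,0.002],"spin":0},{"offset":[0,0,0.002],"spin":0}]'; python3 fz.py
```

```text
clock: 26.22
eef_pos: [584.0, -125.2, 245.4]
eef_rot: [3.141, -0.004, 2.966]
wrist_force: [0.4, -0.4, -8.5]
finger_gap: 27.4
[-0.04 -0.26 -8.78] [0.5  0.41 0.6 ] [ 584.   -125.17  245.4 ] [ 0.061 -0.08  -0.011]
```

```bash
python3 -m crank '[{"offset":[0,0,0.0005],"spin":0},{"offset":[0,0,0.001],"spin":0},{"offset":[0,0,0.0015],"spin":0},{"offset":[0,0,0.0015],"spin":0},{"offset":[0,0,0.0015],"spin":0},{"offset":[0,0,0.0015],"spin":0},{"offset":[0,0,0.0015],"spin":0},{"offset":[0,0,0.0015],"spin":0}]'; python3 fz.py
```

```text
clock: 27.13
eef_pos: [584.0, -125.2, 246.9]
eef_rot: [3.141, -0.004, 2.966]
wrist_force: [0.6, -0.5, -8.1]
finger_gap: 27.3
[-0.02 -0.19 -8.38] [0.64 0.35 0.42] [ 584.02 -125.17  246.92] [ 0.085 -0.068 -0.018]
```

```bash
python3 -m crank '[{"offset":[0,0,0.0005],"spin":0},{"offset":[0,0,0.001],"spin":0},{"offset":[0,0,0.001],"spin":0},{"offset":[0,0,0.001],"spin":0},{"offset":[0,0,0.001],"spin":0},{"offset":[0,0,0.001],"spin":0},{"offset":[0,0,0.001],"spin":0},{"offset":[0,0,0.001],"spin":0}]'; python3 fz.py
```

```text
clock: 28.05
eef_pos: [584.0, -125.2, 247.9]
eef_rot: [3.141, -0.004, 2.966]
wrist_force: [-0.4, 0.3, -8.7]
finger_gap: 27.9
[ 0.21  0.09 -8.87] [0.36 0.49 0.08] [ 584.01 -125.16  247.92] [ 0.064 -0.093 -0.046]
```

```bash
python3 -m crank '[{"offset":[0,0,0.0005],"spin":0},{"offset":[0,0,0.001],"spin":0},{"offset":[0,0,0.0015],"spin":0},{"offset":[0,0,0.0015],"spin":0},{"offset":[0,0,0.0015],"spin":0},{"offset":[0,0,0.0015],"spin":0},{"offset":[0,0,0.0015],"spin":0},{"offset":[0,0,0.0015],"spin":0}]'
```

```text
clock: 28.97
eef_pos: [584.0, -125.2, 249.4]
eef_rot: [3.141, -0.004, 2.966]
wrist_force: [-0.8, -0.2, -8.5]
finger_gap: 27.6
```

```bash
python3 -m crank '[{"offset":[0,0,0.0005],"spin":0},{"offset":[0,0,0.001],"spin":0},{"offset":[0,0,0.001],"spin":0},{"offset":[0,0,0.001],"spin":0},{"offset":[0,0,0.001],"spin":0},{"offset":[0,0,0.001],"spin":0},{"offset":[0,0,0.001],"spin":0},{"offset":[0,0,0.001],"spin":0}]'
```

```text
clock: 29.63
eef_pos: [584.0, -125.2, 250.4]
eef_rot: [3.141, -0.004, 2.966]
wrist_force: [-0.2, 0.2, -8.0]
finger_gap: 27.6
```

```bash
python3 -m crank '[{"offset":[0,0,0.0005],"spin":0},{"offset":[0,0,0.001],"spin":0},{"offset":[0,0,0.0015],"spin":0},{"offset":[0,0,0.0015],"spin":0},{"offset":[0,0,0.0015],"spin":0},{"offset":[0,0,0.0015],"spin":0},{"offset":[0,0,0.0015],"spin":0},{"offset":[0,0,0.0015],"spin":0}]'
```

```text
clock: 30.3
eef_pos: [584.0, -125.2, 251.8]
eef_rot: [3.141, -0.004, 2.966]
wrist_force: [-0.4, -0.5, -13.3]
finger_gap: 27.5
```

```bash
python3 -m crank '[{"offset":[0,0,0.0005],"spin":0},{"offset":[0,0,0.001],"spin":0},{"offset":[0,0,0.001],"spin":0},{"offset":[0,0,0.001],"spin":0},{"offset":[0,0,0.001],"spin":0},{"offset":[0,0,0.001],"spin":0},{"offset":[0,0,0.001],"spin":0},{"offset":[0,0,0.001],"spin":0}]'
```

```text
clock: 30.97
eef_pos: [583.9, -125.1, 252.7]
eef_rot: [3.141, -0.005, 2.966]
wrist_force: [0.4, 0.6, -16.1]
finger_gap: 27.7
```

Hard stop felt: force rose at spring rate (8.2 → 13.3 → 16.1 N gross, 14.6 N net). Now lower 9.4 mm to the middle of the clear gap.

```bash
python3 -m crank '[{"offset":[0,0,-0.002],"spin":0},{"offset":[0,0,-0.004],"spin":0},{"offset":[0,0,-0.006],"spin":0},{"offset":[0,0,-0.0075],"spin":0},{"offset":[0,0,-0.009],"spin":0},{"offset":[0,0,-0.0094],"spin":0},{"offset":[0,0,-0.0094],"spin":0},{"offset":[0,0,-0.0094],"spin":0}]'; python3 fz.py
```

```text
clock: 31.63
eef_pos: [584.0, -125.2, 243.6]
eef_rot: [3.141, -0.004, 2.966]
wrist_force: [-0.4, -0.1, -1.0]
finger_gap: 27.6
[-0.07  0.07 -1.63] [0.3  0.43 0.55] [ 583.94 -125.15  243.36] [ 0.019 -0.058  0.022]
```

```bash
python3 -m crank '[{"offset":[-0.001,0.0002,0],"spin":0},{"offset":[-0.003,0.0005,0],"spin":0},{"offset":[-0.005,0.0009,0],"spin":0},{"offset":[-0.0075,0.0013,0],"spin":0},{"offset":[-0.01,0.0018,0],"spin":0},{"offset":[-0.012,0.0021,0],"spin":0},{"offset":[-0.0138,0.0025,0],"spin":0},{"offset":[-0.0138,0.0025,0],"spin":0}]'; python3 fz.py
```

```text
clock: 32.55
eef_pos: [569.9, -122.6, 243.5]
eef_rot: [3.141, -0.004, 2.966]
wrist_force: [-0.1, 0.6, -2.2]
finger_gap: 27.6
[ 0.2   0.1  -1.51] [0.24 0.31 0.37] [ 570.19 -122.64  243.29] [ 0.033 -0.001 -0.027]
```

```bash
python3 -m crank '[{"offset":[0,0,0.002],"spin":0},{"offset":[0,0,0.005],"spin":0},{"offset":[0,0,0.01],"spin":0},{"offset":[0,0,0.018],"spin":0},{"offset":[0,0,0.028],"spin":0},{"offset":[0,0,0.038],"spin":0},{"offset":[0,0,0.048],"spin":0},{"offset":[0,0,0.055],"spin":0}]'
python3 - <<'E'
from fit import *
s=manip.read_state();print(s['eef_pos'],s['eef_rot'],s['wrist_force'])
W=shot('wrist');S=shot('scene')
a=cv2.resize(S['pixels'][110:230,220:340,::-1],(480,480),interpolation=cv2.INTER_CUBIC)
b=cv2.resize(W['pixels'][90:250,250:360,::-1],(320,465),interpolation=cv2.INTER_CUBIC)
cv2.imwrite('pics/c9.png',np.hstack([a,np.pad(b,((0,15),(0,0),(0,0)))]))
E
```

```text
clock: 33.47
eef_pos: [570.4, -122.7, 300.2]
eef_rot: [3.141, -0.003, 2.966]
wrist_force: [-0.1, 0.2, -1.9]
finger_gap: 27.6
[ 570.39402798 -122.72021315  300.192026  ] [ 3.14132324e+00 -2.76476761e-03  2.96594312e+00] [-0.14727065  0.18087334 -1.94798446]
```

View pics/c9.png

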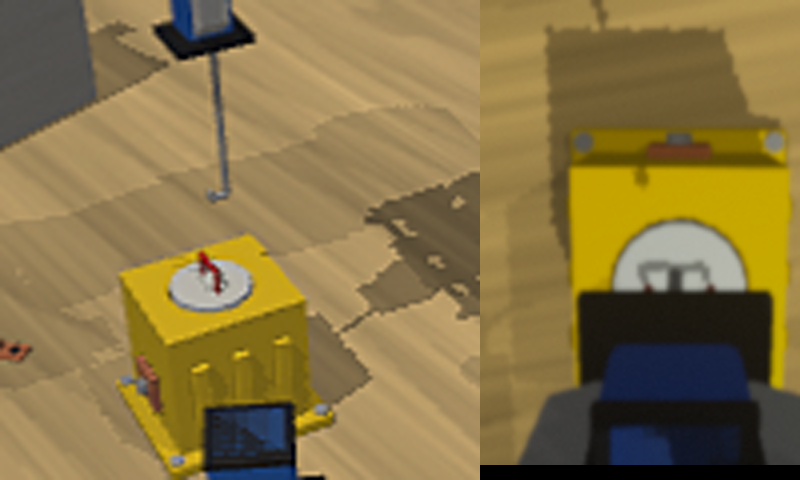

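Scene crop: the white carrier sits at the block's top with the red ring standing at (210,270), and the hook hangs free above at (220,195). Now back over the holster.

```bash
python3 -m crank '[{"offset":[0,0.015,0],"spin":-1.5},{"offset":[0,0.04,0],"spin":-3},{"offset":[-0.001,0.07,0],"spin":-4.5},{"offset":[-0.001,0.10,0],"spin":-6},{"offset":[-0.001,0.13,0],"spin":-7.5},{"offset":[-0.002,0.16,0],"spin":-9.2},{"offset":[-0.002,0.18,0],"spin":-9.2},{"offset":[-0.002,0.19,0],"spin":-9.2}]'
python3 -m crank '[{"offset":[0,0.015,0],"spin":0},{"offset":[0,0.035,0],"spin":0},{"offset":[0,0.06,0],"spin":0},{"offset":[0,0.08,0],"spin":0},{"offset":[0,0.10,0],"spin":0},{"offset":[0,0.11,0],"spin":0},{"offset":[0,0.114,0],"spin":0},{"offset":[0,0.114,0],"spin":0}]'; python3 fz.py; python3 -c "
from h import *
print(manip.read_state()['eef_rot'])"
```

```text
clock: 34.23
eef_pos: [568.2, 69.5, 299.6]
eef_rot: [3.141, -0.003, 2.807]
wrist_force: [-1.1, -0.2, -1.1]
finger_gap: 27.7
clock: 34.9
eef_pos: [568.3, 183.5, 299.3]
eef_rot: [-3.141, -0.003, 2.808]
wrist_force: [0.3, -0.3, -1.4]
finger_gap: 27.7
[ 0.07 -0.11 -1.58] [0.37 0.31 0.26] [568.41 182.61 299.71] [ 0.013 -0.009 -0.021]
[ 3.14136590e+00 -2.44019056e-03  2.80637171e+00]
```

```bash
python3 -m crank '[{"offset":[-0.0004,0,-0.015],"spin":0},{"offset":[-0.0004,0,-0.035],"spin":0},{"offset":[-0.0004,0,-0.05],"spin":0},{"offset":[-0.0004,0,-0.065],"spin":0},{"offset":[-0.0004,0,-0.08],"spin":0},{"offset":[-0.0004,0,-0.095],"spin":0},{"offset":[-0.0004,0,-0.105],"spin":0},{"offset":[-0.0004,0,-0.11],"spin":0}]'
```

```text
clock: 35.82
eef_pos: [567.7, 182.1, 188.4]
eef_rot: [-3.141, -0.004, 2.806]
wrist_force: [-0.1, 0.1, -1.4]
finger_gap: 27.9
```

```bash
python3 -m crank '[{"offset":[0,0,-0.01],"spin":0},{"offset":[0,0,-0.02],"spin":0},{"offset":[0,0,-0.03],"spin":0},{"offset":[0,0,-0.038],"spin":0},{"offset":[0,0,-0.044],"spin":0},{"offset":[0,0,-0.048],"spin":0},{"offset":[0,0,-0.050],"spin":0},{"offset":[0,0,-0.050],"spin":0}]'; python3 fz.py
```

```text
clock: 36.48
eef_pos: [567.7, 182.1, 138.2]
eef_rot: [-3.141, -0.004, 2.806]
wrist_force: [-0.1, 0.0, -2.0]
finger_gap: 27.9
[ 0.3  -0.25 -1.73] [0.25 0.31 0.2 ] [567.85 182.15 138.81] [-0.016  0.027  0.001]
```

```bash
python3 -m crank '[{"offset":[0,0.0005,-0.0007],"spin":0},{"offset":[0,0.0005,-0.0014],"spin":0},{"offset":[0,0.0005,-0.002],"spin":0},{"offset":[0,0.0005,-0.0025],"spin":0},{"offset":[0,0.0005,-0.0025],"spin":0},{"offset":[0,0.0005,-0.0025],"spin":0},{"offset":[0,0.0005,-0.0025],"spin":0},{"offset":[0,0.0005,-0.0025],"spin":0}]'; python3 fz.py
```

```text
clock: 37.4
eef_pos: [567.9, 182.6, 136.3]
eef_rot: [-3.141, -0.003, 2.806]
wrist_force: [0.1, 0.5, -1.1]
finger_gap: 28.1
[-0.19  0.34 -0.88] [0.27 0.6  0.45] [567.86 182.66 136.33] [-0.019  0.038  0.005]
```

Just at the rim (weight beginning to come off). I lower 0.6 mm more, then open.

```bash
python3 -m crank '[{"offset":[0,0,-0.0006],"spin":0},{"offset":[0,0,-0.0006],"spin":0},{"offset":[0,0,-0.0006],"spin":0},{"offset":[0,0,-0.0006],"spin":0},{"offset":[0,0,-0.0006],"spin":0},{"offset":[0,0,-0.0006],"spin":0},{"offset":[0,0,-0.0006],"spin":0},{"offset":[0,0,-0.0006],"spin":0}]'; python3 fz.py
```

```text
clock: 38.32
eef_pos: [567.9, 182.7, 136.3]
eef_rot: [-3.141, -0.003, 2.806]
wrist_force: [-4.3, -1.4, 5.4]
finger_gap: 27.6
[-4.   -0.96  5.65] [0.7  0.53 0.48] [567.89 182.64 136.28] [-0.183  0.592  0.004]
```

```bash
python3 -m crank '[{"offset":[0,0,0],"spin":0},{"offset":[0,0,0],"spin":0},{"offset":[0,0,0],"spin":0},{"offset":[0,0,0],"spin":0},{"offset":[0,0,0],"spin":0},{"offset":[0,0,0],"spin":0},{"offset":[0,0,0],"spin":0},{"offset":[0,0,0],"spin":0}]' 0.8
python3 -m crank '[{"offset":[0,0,0.005],"spin":0},{"offset":[0,0,0.015],"spin":0},{"offset":[0,0,0.03],"spin":0},{"offset":[0,0,0.045],"spin":0},{"offset":[0,0,0.06],"spin":0},{"offset":[0,0,0.075],"spin":0},{"offset":[0,0,0.09],"spin":0},{"offset":[0,0,0.10],"spin":0}]'
python3 -m crank '[{"offset":[-0.02,0,0.01],"spin":0},{"offset":[-0.05,0,0.02],"spin":0},{"offset":[-0.08,0,0.03],"spin":0},{"offset":[-0.11,0,0.04],"spin":0},{"offset":[-0.13,0,0.04],"spin":0},{"offset":[-0.14,0,0.04],"spin":0},{"offset":[-0.14,0,0.04],"spin":0},{"offset":[-0.14,0,0.04],"spin":0}]'
python3 - <<'E'
from fit import *
S=shot('scene');T=shot('top');pickle.dump(dict(S),open('S9.pkl','wb'))
a=cv2.resize(S['pixels'][120:360,200:460,::-1],(520,480),interpolation=cv2.INTER_CUBIC)
b=cv2.resize(T['pixels'][100:290,205:445,::-1],(278,220),interpolation=cv2.INTER_CUBIC)
cv2.imwrite('pics/f10.png',np.hstack([a,np.pad(b,((0,260),(0,0),(0,0)))]))
print(manip.read_state()['eef_pos'],manip.read_state()['wrist_force'])
for k in('torch','spacer','lug0'):print(k,[(np.round(d['location']),round(d['conf'],2)) for d in manip.search_frame(S,k)])
m=min(manip.masks_of(S,'hook_tool'),key=lambda d:np.linalg.norm(np.array(np.nonzero(d['mask'])).mean(1)[::-1]-[355,229]))['mask']
M0=pickle.load(open('Ms.pkl','rb'))['S1'];print('tool mask IoU before/after',(m&M0).sum()/(m|M0).sum())
E
```

```text
clock: 39.23
eef_pos: [567.9, 182.6, 136.3]
eef_rot: [-3.141, -0.003, 2.806]
wrist_force: [-0.0, 0.2, -1.0]
finger_gap: 74.5
clock: 39.9
eef_pos: [568.2, 182.7, 238.9]
eef_rot: [3.14, -0.001, 2.806]
wrist_force: [0.1, -0.6, 0.6]
finger_gap: 75.0
clock: 40.57
eef_pos: [428.6, 182.8, 279.1]
eef_rot: [3.14, -0.0, 2.806]
wrist_force: [0.0, -0.9, -0.2]
finger_gap: 75.3
[428.97949563 182.68242895 278.53076288] [0.89715424 0.03663243 0.4470542 ]
torch [(array([394.,  20.,  72.]), 0.76)]
spacer [(array([710.,  39.,  16.]), 0.87)]
lug0 [(array([ 688., -284.,    7.]), 0.52), (array([666., 308.,  -0.]), 0.51), (array([596., -90.,  90.]), 0.47)]
tool mask IoU before/after 0.8860759493670886
```

View pics/f10.png

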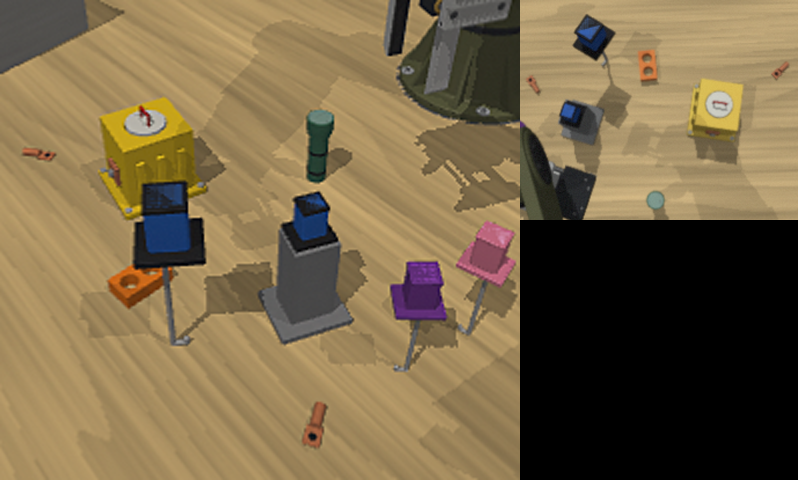

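Run:
```python
from fit import *
S=shot('scene')
m=min(manip.masks_of(S,'hook_tool'),key=lambda d:np.linalg.norm(np.array(np.nonzero(d['mask'])).mean(1)[::-1]-[355,229]))['mask']
M0=pickle.load(open('Ms.pkl','rb'))['S1']
for k in(M0,m):
    ys,xs=np.nonzero(k);print(k.sum(),xs.min(),xs.max(),ys.min(),ys.max(),xs.mean(),ys.mean())
S1=pickle.load(open('S1.pkl','rb'))
def bl(c):
    r=c['pixels'][210:250,335:375].astype(float);k=(r[...,2]>1.6*r[...,0])&(r[...,2]>50);y,x=np.nonzero(k);return k.sum(),x.mean(),y.mean()
print(bl(S1),bl(S)); print(manip.read_state()['clock'])
```

```text
524 342 367 217 246 354.5648854961832 232.20229007633588
570 341 368 216 245 354.66315789473686 231.46666666666667
(np.int64(276), np.float64(20.445652173913043), np.float64(19.94927536231884)) (np.int64(272), np.float64(20.209558823529413), np.float64(19.452205882352942))
40.9667
```

```bash
python3 -c "
from cell import manip
print(manip.sign_off())"
```

```text
the job is handed in; nothing more can be done
None
```

The carrier is drawn up against its top stop, the hook tool hangs back in its holster with the gripper clear, and the job is handed in at about 41 s. The sign-off reports no verdict.

- **Hooking:** I lifted the small blue tool and felt the carrier face with the hook. That touch, about 3.6 N, slid the carrier down roughly 3 mm. I then slid the toe under the ring until the shank touched the bar (about 4 N) and backed off 1 mm.
- **Drawing up:** The carrier moved at about 7 N net pull. At the stop, readings rose from 8 to 13 to 16 N, which is 14.6 N of pull after taking off the tool's weight. I read forces mainly at the end of each move, so a brief peak in between could have gone unseen.
- **Unhooking:** I lowered 9.4 mm into the gap and backed out. The force stayed at the tool's own weight, so I saw no sign of pushing the carrier down. The later picture shows the carrier at the block's top with the ring above it.
- **Stowing:** The tool is within about 0.5 px of its starting place in the scene camera. Its mask overlapped the original by only 0.89, which I put down to mask noise. As the flange settled on the rim it pressed at about 7 N, with 4 N sideways, and this was gone once I let go.
- **Other things:** The torch and one lug were found within about 4 mm of where they started. The spacer and the other lug look undisturbed in the pictures, but the network gave no starting position to compare with.
- **One disagreement:** The shank met the bar about 2.5 mm further along than the cameras predicted, so I went by touch.

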